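# Unclip the gap gauge and find the gap that takes it

### The arm

A 7-joint arm with a two-finger parallel gripper is mounted at the origin on a cart in front of the work surface, level with it; the furniture and walls round the work are solid. World frame = base frame: x ahead of the robot, y to its left, z up, the work surface at z = 0. Lengths are in m, angles in rad, forces in N, time in s.
With the tool pointing down it reaches from about 0.4 to 0.85 m from the base axis. Payload 6.9 kg.
Tool frame: the origin (TCP) lies midway between the tips of the shut fingers; the grasp point (between the pads) lies behind it (ctrl.pinch_z is the z of the grasp point in the tool frame, in m); z points along the fingers, y is the direction in which the jaws open and shut (so a half turn about z gives the same grasp; the last joint's range is limited). The gripper opens to 85 mm and grips with 20 to 120 N. Pads are 22 mm wide; open, the fingers measure 114 mm over their backs; the gripper's body (76 mm by 85 mm) begins 54 mm behind the grasp point. The pads swing forward as they close: fully open they stand 13 mm farther back than shut.
Start: joints at [1.24, 0.507, -0.238, 1.5, 0.126, 1.149, -0.155], TCP at [0.264, -0.566, 0.231] pointing down, gripper open.
Joint ranges: [-3.08, 3.08], [-0.24, 2.05], [-1.43, 1.35], [0, 2.5], [-1.52, 4.66], [0.17, 1.96], [-2.89, 2.89]. Speed limits (rad/s): [2.39, 2.39, 3.14, 3.14, 3.14, 3.14, 3.14].

### API

Orientations are given as a unit quaternion [w, x, y, z].
In Python, from station import ctrl, get_state, vision, ticket, models gives the robot as it stands. Calls block until the motion is done:
- ctrl.movep(position, orientation): joint-space move of the TCP to a pose.
- ctrl.movel(position, frame=None, max_speed=0.15): straight line of the TCP; frame=None keeps the orientation; max_speed is the mean speed in m/s.
- ctrl.set_joints(angles): joint-space move.
- ctrl.ungrasp() and ctrl.close_gripper(force=None): open the fingers fully, or close them until they stop; force is the grip in N (None keeps the last).
- ctrl.pause(seconds).
- ctrl.ik(position, orientation): joint angles nearest the present ones, or None.
- get_state(): the state.
- vision.grab_frame(name): name is "scene" or "top"; returns (picture, depth): 384x512x3 uint8, blue, green, red; 384x512 float32, m along the optical axis (not along the pixel's ray), 0 where there is no reading.
- vision.camera_info(name): a dict with "mtx" (3x3 intrinsics, pixels), "R" (3x3) and "t" (3): a world point X has camera coordinates R X + t. Camera axes: x right, y down, z forward; pixel columns grow to the right and rows downward; lengths in m; the calibration is good to about 2 mm. A picture is of the moment at which its call begins. camera_info takes no time and is no camera call.
A pose or a line that the arm cannot do raises ctrl.Unreachable and nothing moves.
- ticket.close_job(): hands the job in, once; it reports no verdict.
Trained networks look in the newest picture that a camera, given by its name, has taken for a name from the list of things; names that differ only in an ending like _2 or _b are one class to them, and where a whole thing is asked for, a point or a joint stands for the part that bears it (a point fixed in the world has none). Each returns a list of dicts, best first, with "p" (0 to 1); they miss things now and then, are a little off and sometimes report something else, mostly with a low value. They report only what shows in the picture. A call takes as long as a camera call. They do not tell look-alikes from the thing itself.
- models.recognise(camera, target): "point" ([column, row] in pixels, amid what is visible of it).
- models.masks_of(camera, target): "mask" (384x512 bool, what is visible of it) and "point" ([column, row] in pixels, amid what is visible of it).
The state is a dict: "time": time; "qpos": joint angles; "qd": joint speeds; "tau": joint torques, N m; "tcp_pos": TCP position; "eef_rot": TCP orientation; "contact_force": force on the tool from outside, world axes, zero at the start; "wrist_torque": the same for the moment, N m; "width": finger opening in m.
Only numpy, scipy, OpenCV 4.12 (cv2) and the standard library are available. Lean on these libraries where they do the work, as an engineer would, in place of code of your own. Each camera call takes 0.05 s, during which the arm holds its last target.

### The job

Unclip the gap gauge from its tilted stand: squeeze the spring button on its handle and keep it squeezed while you draw the gauge straight out, never tearing at the clip. Then try its blade in the two gaps of the steel guide block (one is packed too tight lower down, which only shows when the blade jams) and leave the gauge let go, standing upright and fully home in the gap that takes it. Leave the other things on the bench alone.

Things in the scene. Friction and masses are not known exactly. Their poses are not given: they have to be found in the camera images.
- gauge: Gap gauge, 150 mm long, 0.13 to 0.26 kg. Origin at the middle of its blade's tip, z from the tip up to the handle. Steel blade: 8 mm thick (x -4 to 4), 30 mm wide (y), z 0 to 70. Black handle: 24 mm thick (x -12 to 12), 40 mm wide (y), z 70 to 150; its underside at z 70 is a shoulder. A spring button and, 34 to 45 mm below its middle, a latch tooth stand out 6 mm from its +x face.
- handle_grip (a point): Middle of the handle at the height of the button (gauge x 0, y 0, z 122 mm), the place to grip across x: one finger on the button, the other on the plain face opposite. The stand's collar ends 26 mm below it, the handle's top is 28 mm above it. Pressed fully in, the button is flush with the handle.
- button_face (a point): Middle of the face of the unpressed grey button, 20 x 20 mm (gauge x 18, y 0, z 122 mm). The tooth is one piece with it and hooks under the collar's edge: unless the button is held in, the gauge moves only 1 to 2 mm and stops.
- gauge_button (a joint): Travel of the button (m): 0 out, 0.006 fully in (flush with the handle). The spring needs about 4 N to start and 12 N to press it fully in; the tooth is free of the collar from about 0.005. It springs back when let go.
- clip_stand: Fixed stand that holds the gauge: grey base 150 (x) x 104 (y) x 10 mm, two cheeks 88 mm high at y -35 to -27 and 27 to 35, and between them a steel collar. Origin at the middle of the base's underside, z up. The collar's axis, and so the clipped gauge's z, leans 35 degrees from vertical towards the stand's -x; the button side faces the stand's +x and up.
- stand_seat (a point): Where the blade's tip lies while the gauge is clipped in (stand x 45, y 0, z 22 mm). The collar surrounds gauge z 64 to 96 with 1 mm play, in which the gauge sags up to 3 degrees; it is 38 mm (gauge x) by 54 mm (gauge y) outside. To be clear, the gauge must be drawn about 100 mm along the collar's axis.
- guide_block: Fixed steel block, 150 (y) x 44 (x) mm, flat top 84 mm above the worktop, on a grey foot 170 x 90 x 8 mm. Origin at the middle of its underside, z up. Two gaps open at the top, each 11 mm wide (x), 50 mm long (y). One, which one varies and is hidden, is packed to 6 mm from 22 mm below its mouth, where the blade stops. The other takes the blade until the shoulder rests on the top.
- gap_left (a point): Middle of the mouth of the gap at the block's +y side (block x 0, y 37, z 84 mm). With the gauge fully home its tip is 14 mm above the worktop.
- gap_right (a point): Middle of the mouth of the gap at the block's -y side (block x 0, y -37, z 84 mm). With the gauge fully home its tip is 14 mm above the worktop.
- spanner_19: Combination spanner, 220 mm long, 8 mm high, lying loose behind; leave it alone. Origin at its middle on the worktop.
- brass_tee: Brass tee fitting, 49 x 38 x 23 mm, lying loose between the stand and the block; leave it alone. Origin at its middle on the worktop.
- small_psu: Small black box-shaped power adapter, 90 x 51 x 30 mm, lying loose on the robot's side; leave it alone. Origin at the middle of its underside.
Things that resemble listed ones, but are neither listed nor needed, are in the scene too. Leave any purple look-alike of the clip_stand alone.

How it is judged:
On the way, in this order (a step that is already met when the one before it is completed fails the run):
1. the button is squeezed in while the gauge is still clipped in the stand (value of joint gauge_button above 0.004 m and distance between gauge and stand_seat below 0.012 m), for 0.1 s.
2. the gauge is drawn clear of the stand (distance between gauge and stand_seat above 0.095 m), for 0.1 s.
At the end, for the whole second after the job is handed in: The gauge stands in the gap that takes it, blade down, its tip less than 19 mm above the worktop (fully home is 14 mm), within 6 mm across the gap and 18 mm along it, less than 0.1 rad from upright, let go and at rest (z of gauge in the frame of guide_block below 0.019 m and x of gauge in the frame of guide_block between -0.006 and 0.006 m and (horizontal distance between gauge and gap_left below 0.018 m or horizontal distance between gauge and gap_right below 0.018 m) and angle between gauge's own z axis and vertical below 0.1 rad and linear speed of gauge below 0.02 m/s); the robot touches nothing.
It fails at once if the gauge is torn at in its clip (over 60 N between gauge and stand) (contact force between gauge and clip_stand above 60 N).
It fails at once if a bystander is moved by more than 25 mm (distance of any of spanner_19, brass_tee, small_psu from where it was at the start of the episode above 0.025 m).
It also fails if it takes over 48 s, if anything falls off the work surface, if the arm or the gripper's body presses on something with over 40 N, if the wrist force passes 120 N, or if a joint passes its speed limit or range.

## Working session

There is one attempt and no reset: what is moved stays moved. The work goes in short steps, each a Python script; the robot and the scene stay as the last script left them, time stands still between calls to the robot, and variables do not carry over. Pictures are saved under pics/ and viewed, and the job is handed in when it is done.

```bash
ls; mkdir -p pics
python3 - <<'E'
from station import ctrl,get_state,vision,models
import cv2,numpy as np
print(get_state(), ctrl.pinch_z)
for n in("scene","top"):
    im,d=vision.grab_frame(n); cv2.imwrite(f"pics/{n}0.png",im); np.save(f"pics/{n}0.npy",d)
    i=vision.camera_info(n); print(n,i)
    for t in("gauge","button_face","clip_stand","guide_block","brass_tee","small_psu","spanner_19"):
        print(t,[(np.round(r["point"]).tolist(),round(r["p"],2)) for r in models.recognise(n,t)])
E
```

```text
pics
{'time': 0.0, 'qpos': array([ 1.2395257 ,  0.50833424, -0.23751995,  1.50113498,  0.1256751 ,
        1.14891101, -0.1548354 ]), 'qd': array([-1.98755750e-03, -1.41977402e-06, -4.81728824e-04, -1.08104366e-03,
       -3.25182567e-04, -1.81409260e-04,  5.98296197e-04]), 'tau': array([-7.80789833e-04, -6.20581198e+01, -2.18742996e+00, -2.49645460e+01,
        1.24395729e-02,  1.19462027e-02,  3.00750128e-05]), 'tcp_pos': array([ 0.26410262, -0.56589594,  0.230431  ]), 'eef_rot': array([-8.77568654e-04,  9.76251651e-01,  2.16637721e-01, -2.02921961e-04]), 'contact_force': array([-0.87736791,  0.56981552, -0.10725933]), 'wrist_torque': array([0.0205237 , 0.02634459, 0.0034951 ]), 'width': 0.08531078370288625} -0.0187
scene {'mtx': array([[421.89432882,   0.        , 256.70831174],
       [  0.        , 421.89432882, 188.03726851],
       [  0.        ,   0.        ,   1.        ]]), 'R': array([[-0.81625292,  0.57769057, -0.00218562],
       [ 0.47988204,  0.67593746, -0.55930473],
       [-0.32162773, -0.45758296, -0.82895925]]), 't': array([ 0.37034659, -0.19934504,  1.49546443])}
[... 399 characters left out ...]
   , 415.05679008, 194.57459601],
       [  0.        ,   0.        ,   1.        ]]), 'R': array([[-0.0223975 , -0.99967965, -0.01178751],
       [-0.98401734,  0.02412694, -0.17643063],
       [ 0.17665851,  0.00764751, -0.98424249]]), 't': array([0.03291114, 0.48979797, 1.25307817])}
gauge [([226.0, 160.0], 0.8)]
button_face [([226.0, 161.0], 0.71), ([279.0, 214.0], 0.48), ([219.0, 176.0], 0.27)]
clip_stand [([155.0, 286.0], 0.83), ([212.0, 235.0], 0.74), ([221.0, 175.0], 0.66), ([229.0, 163.0], 0.32)]
guide_block [([339.0, 177.0], 0.9)]
brass_tee [([285.0, 181.0], 0.68), ([339.0, 175.0], 0.16)]
small_psu [([280.0, 215.0], 0.68), ([337.0, 178.0], 0.48)]
spanner_19 [([280.0, 132.0], 0.46)]
```

Run:
```python
import cv2
for n,(a,b,c,d) in {"scene":(130,320,150,310),"top":(110,310,120,420)}.items():
    im=cv2.imread(f"pics/{n}0.png")
    cv2.imwrite(f"pics/{n}0big.png",cv2.resize(im,(768,576)))
im=cv2.imread("pics/scene0.png"); cv2.imwrite("pics/cs.png",cv2.resize(im[140:290,150:350],None,fx=4,fy=4,interpolation=cv2.INTER_CUBIC))
im=cv2.imread("pics/top0.png"); cv2.imwrite("pics/ct.png",cv2.resize(im[110:250,180:380],None,fx=4,fy=4,interpolation=cv2.INTER_CUBIC))
```

```text
(no output)
```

View pics/scene0big.png

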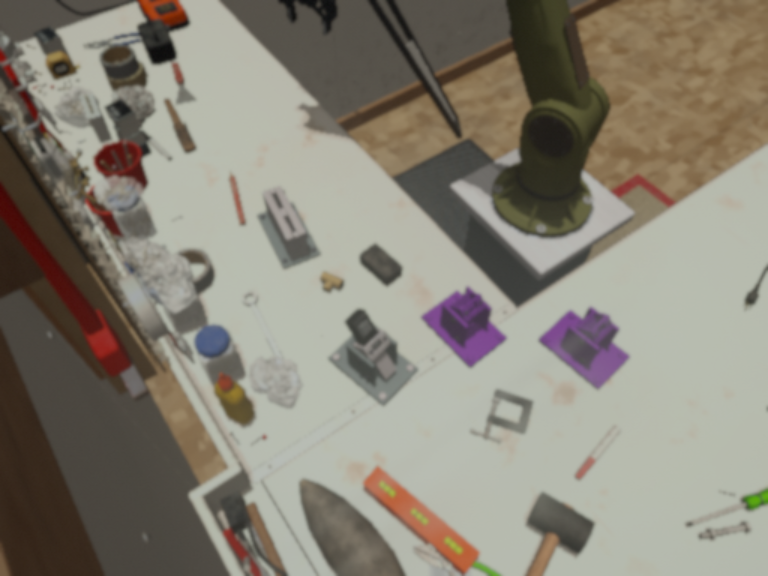

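View pics/cs.png

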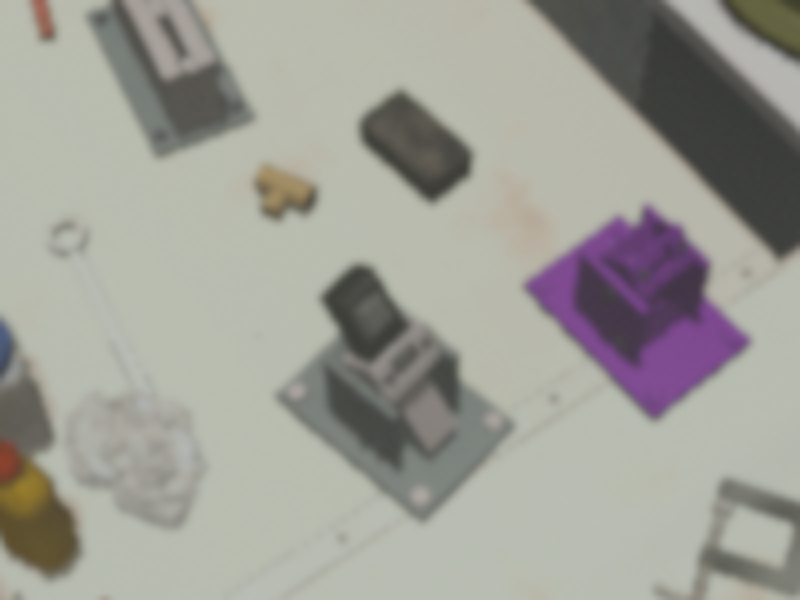

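View pics/ct.png

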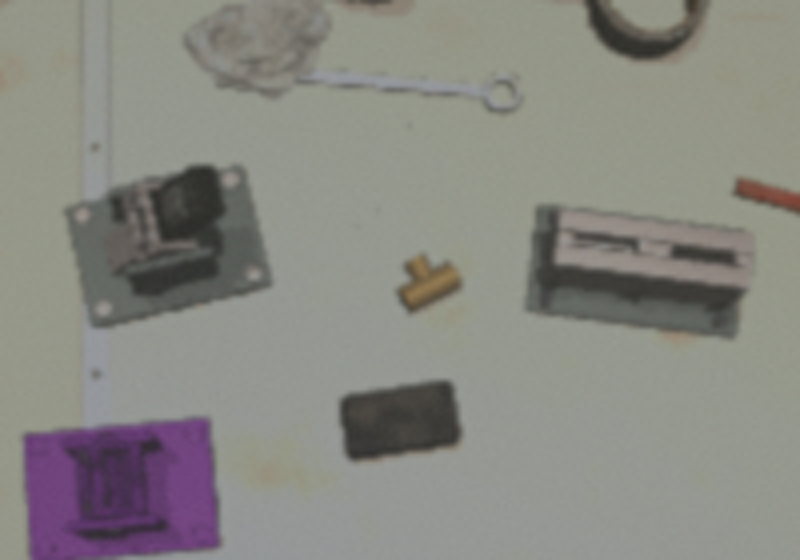

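View pics/top0big.png

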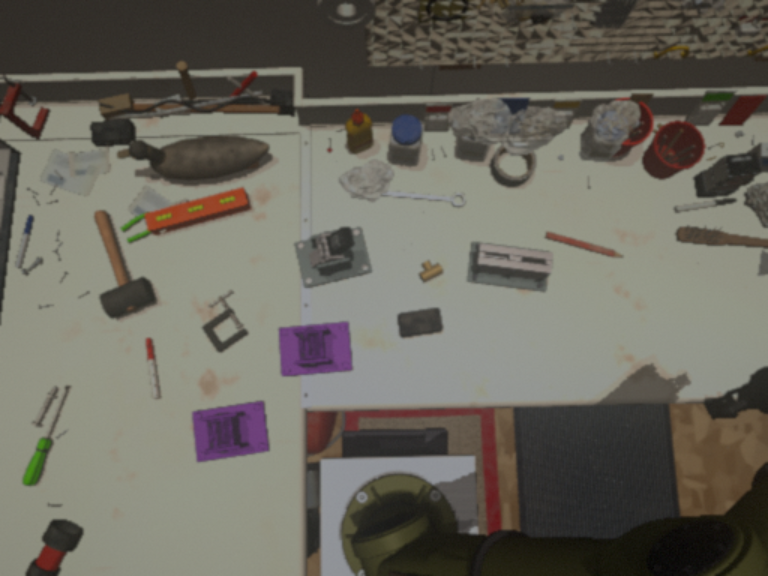

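Candidates: gauge in the grey stand at scene (242,226) / top (226,160). The purple look-alikes are at scene (313,218), (393,230) and top (212,235), (155,286), and they hold no gauge. The button detections at scene (253,176) and top (279,214) are on the psu. The grey stand with the black handle matches the description. Next I'll take close crops for corner measurement.

Run:
```python
import cv2
def crop(n,x0,y0,w,h,f,o):
    im=cv2.imread(f"pics/{n}0.png")[y0:y0+h,x0:x0+w]
    im=cv2.convertScaleAbs(im,alpha=1.3,beta=0)
    im=cv2.resize(im,None,fx=f,fy=f,interpolation=cv2.INTER_CUBIC)
    for k in range(0,w,10): cv2.putText(im,str(x0+k),(k*f,10),0,.35,(0,0,255),1); cv2.line(im,(k*f,0),(k*f,h*f),(0,255,255) ,1) if k%10==0 else 0
    for k in range(0,h,10): cv2.putText(im,str(y0+k),(0,k*f+10),0,.35,(0,0,255),1); cv2.line(im,(0,k*f),(w*f,k*f),(0,255,255),1)
    cv2.imwrite(f"pics/{o}.png",im)
crop("top",190,140,70,60,10,"k1")
crop("scene",215,200,70,70,8,"k2")
crop("top",305,150,70,50,10,"k3")
crop("scene",165,120,55,65,9,"k4")
```

```text
(no output)
```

View pics/k1.png

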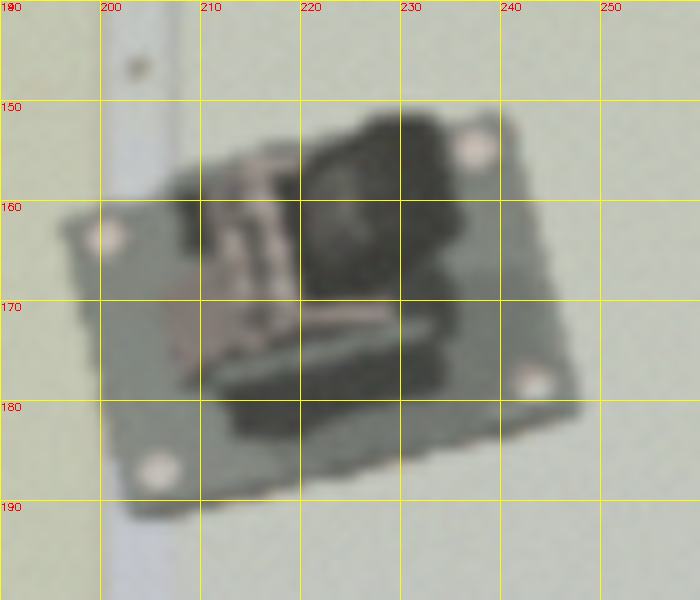

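View pics/k2.png

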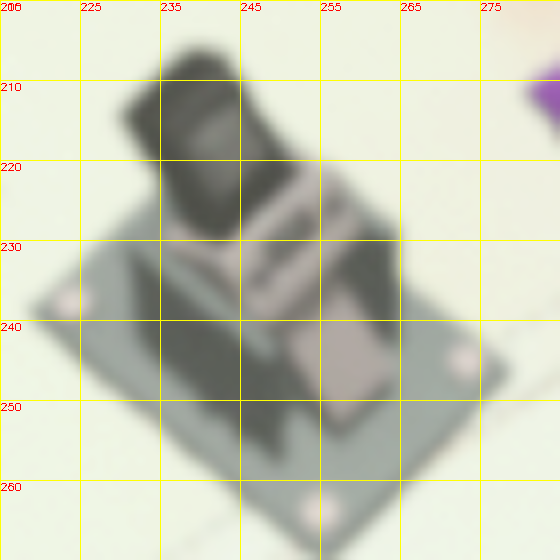

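View pics/k3.png

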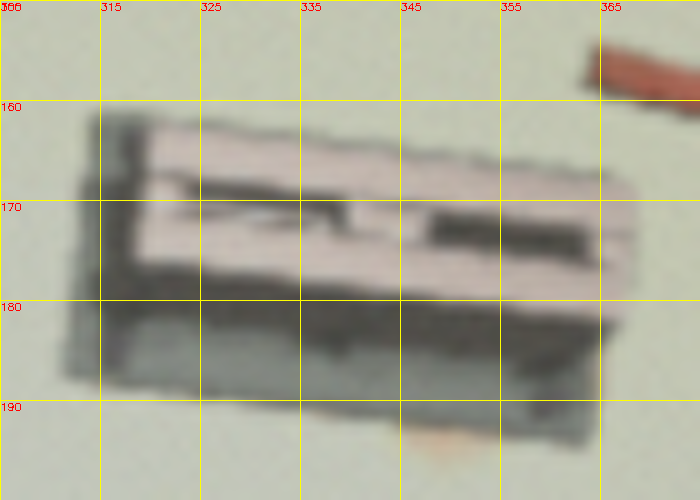

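View pics/k4.png

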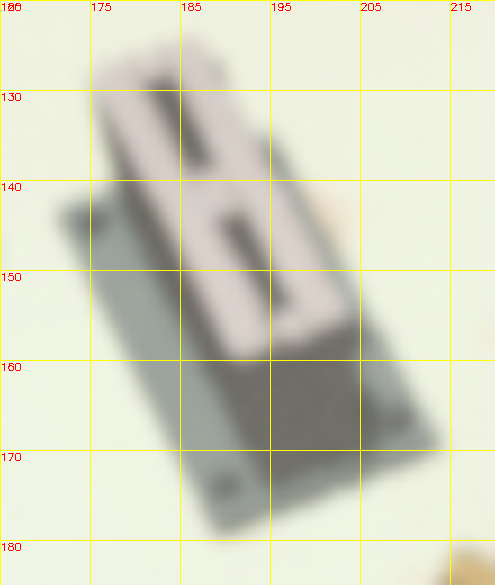

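```bash
cat > fit.py <<'E'
import numpy as np, cv2
from scipy.optimize import least_squares
from station import vision
I={n:vision.camera_info(n) for n in("scene","top")}
def proj(n,X):
    c=I[n]; q=np.asarray(X)@c["R"].T+c["t"]; q=q@c["mtx"].T; return q[...,:2]/q[...,2:]
def T(p,L):
    c,s=np.cos(p[2]),np.sin(p[2]); L=np.asarray(L,float)/1000
    return np.stack([p[0]+c*L[...,0]-s*L[...,1],p[1]+s*L[...,0]+c*L[...,1],L[...,2]],-1)
def fit(obs,p0):
    f=lambda p:np.concatenate([(proj(n,T(p,l))-u).ravel() for n,l,u in obs])
    r=least_squares(f,p0,loss="soft_l1"); return r.x,r.fun.reshape(-1,2)
E
python3 - <<'E'
from fit import *
for n in I: print(n,-I[n]["R"].T@I[n]["t"])
S=[("top",(75,-52,10),(196,162.2)),("top",(-75,-52,10),(241.3,151.2)),("top",(-75,52,5),(248,181.3)),("top",(75,52,5),(203,191.8)),
("scene",(-75,-52,5),(218.8,239)),("scene",(75,52,5),(278.8,246.3)),("scene",(75,-52,5),(255.6,269.8))]
B=[("top",(45,85,8),(314.3,161.3)),("top",(-45,85,4),(311.3,187.8)),("top",(-45,-85,4),(363.5,194.3)),
("top",(22,75,84),(319.3,162.3)),("top",(22,-75,84),(368.3,167.8)),("top",(-22,-75,84),(366.5,182.3)),("top",(-22,75,84),(318.5,176)),
("scene",(45,-85,4),(171.1,143.9)),("scene",(45,85,4),(188.7,179.7)),("scene",(-45,85,4),(214.2,168.9)),
("scene",(22,-75,84),(175.2,128)),("scene",(22,75,84),(192,160.2)),("scene",(-22,75,84),(204.7,155.3))]
for nm,o,p0 in(("stand",S,[.55,.1,1.7]),("block",B,[.5,-.2,0])):
    for cams in(("top","scene"),("top",),("scene",)):
        p,r=fit([x for x in o if x[0] in cams],p0); print(nm,cams,p.round(4)); 
        if len(cams)==2: print(r.round(1).tolist()); np.save(nm+".npy",p)
E
```

```text
scene [0.87894141 0.60509809 1.12899388]
top [0.2613399  0.01150034 1.32013609]
stand ('top', 'scene') [0.5748 0.1283 1.7882]
[[-0.1, -0.3], [-0.6, -0.0], [0.2, 0.4], [-0.0, 0.8], [-0.8, -0.3], [0.2, -0.4], [-0.4, 0.7]]
stand ('top',) [0.5756 0.1278 1.7835]
stand ('scene',) [0.574  0.1289 1.7876]
block ('top', 'scene') [ 0.546  -0.2481 -0.1487]
[[-0.6, -0.3], [-0.6, 0.4], [-0.1, 0.3], [0.0, -0.0], [0.0, 0.3], [0.7, -0.1], [-0.6, 0.2], [-0.2, -0.1], [0.4, -0.1], [0.2, 0.7], [-0.8, -0.2], [-0.7, -0.4], [-0.4, -0.5]]
block ('top',) [ 0.5464 -0.2487 -0.1483]
block ('scene',) [ 0.5455 -0.2471 -0.1531]
```

```bash
cat >> fit.py <<'E'
from scipy.spatial.transform import Rotation as Rn
def Q(M): q=Rn.from_matrix(M).as_quat(); return np.r_[q[3],q[:3]]
ps=np.load("stand.npy"); pb=np.load("block.npy")
def gauge_frame(lean_deg=35.):
    a=np.radians(lean_deg); Rs=Rn.from_euler("z",ps[2]).as_matrix()
    zg=Rs@[-np.sin(a),0,np.cos(a)]; xg=Rs@[np.cos(a),0,np.sin(a)]; yg=np.cross(zg,xg)
    return np.stack([xg,yg,zg],1), T(ps,[45,0,22])
def toolM(G,s): # tool z=-zg, tool y=s*xg
    y=s*G[:,0]; z=-G[:,2]; return np.stack([np.cross(y,z),y,z],1)
E
python3 - <<'E'
from fit import *
from station import ctrl,get_state
G,tip=gauge_frame(); pz=ctrl.pinch_z
print("grip",tip+.122*G[:,2], "zg",G[:,2],"xg",G[:,0])
Rb=Rn.from_euler("z",pb[2]).as_matrix()
for s in(1,-1):
    M=toolM(G,s)
    for d in(.0,.05,.1,.18):
        g=tip+(.122+d)*G[:,2]; tcp=g-pz*M[:,2]; q=ctrl.ik(tcp,Q(M)); print(s,d,None if q is None else np.round(q,2))
    for sb in(1,-1):
      for y in(37,-37):
        Mb=toolM(Rb,s*sb)
        for tz in (.014,.15): print(" blk",sb,y,tz,ctrl.ik(T(pb,[0,y,0])+[0,0,tz+.122+pz],Q(Mb)))
# overlay
im=cv2.imread("pics/scene0.png"); it=cv2.imread("pics/top0.png")
E=[(0,1),(1,3),(3,2),(2,0),(4,5),(5,7),(7,6),(6,4),(0,4),(1,5),(2,6),(3,7)]
def box(x,y,z): return np.array([(a,b,c) for a in x for b in y for c in z],float)
for n,o,x0,y0,w,h,f in(("scene","o1",215,200,70,75,8),("top","o2",190,140,70,60,10),("top","o3",305,150,70,50,10)):
    im=cv2.convertScaleAbs(cv2.imread(f"pics/{n}0.png")[y0:y0+h,x0:x0+w],alpha=1.3); im=cv2.resize(im,None,fx=f,fy=f,interpolation=cv2.INTER_CUBIC)
    def dr(P,col):
        u=((proj(n,P)-[x0,y0]+.5)*f).astype(int)
        for a,b in E: cv2.line(im,u[a].tolist(),u[b].tolist(),col,1)
    dr(T(ps,box((-75,75),(-52,52),(0,10))),(0,255,0))
    for l,c in((35,(0,0,255)),(38,(255,0,0))):
        g,t=gauge_frame(l); dr(t+box((-12,12),(-20,20),(96,150))@g.T/1000,c)
        if l==35: dr(t+box((12,18),(-10,10),(112,132))@g.T/1000,c); dr(t+box((-19,19),(-27,27),(64,96))@g.T/1000,(0,255,255))
    dr(T(pb,box((-22,22),(-75,75),(8,84))),(0,255,0)); dr(T(pb,box((-5.5,5.5),(12,62),(84,84))),(0,0,255)); dr(T(pb,box((-5.5,5.5),(-62,-12),(84,84))),(0,0,255))
    cv2.imwrite(f"pics/{o}.png",im)
E
```

```text
grip [0.58022792 0.10389516 0.12193655] zg [ 0.12374257 -0.56006937  0.81915204] xg [-0.17672271  0.79986196  0.57357644]
1 0.0 [ 0.64  0.9  -1.    1.7   0.14  0.9   1.55]
1 0.05 [ 0.7   0.88 -1.06  1.64  0.15  1.02  1.54]
1 0.1 [ 0.75  0.86 -1.1   1.56  0.14  1.13  1.55]
1 0.18 [ 0.8   0.83 -1.15  1.42  0.13  1.32  1.56]
 blk 1 37 0.014 [ 0.64134378  0.599087   -0.50612084  1.74289322  0.35867379  0.89266976
 -0.1676674 ]
 blk 1 37 0.15 [ 0.69058268  0.47433524 -0.58062774  1.5562149   0.2729346   1.19298931
 -0.0893565 ]
 blk 1 -37 0.014 [ 0.73517194  0.62117378 -0.47539933  1.68738916  0.34233073  0.91657916
 -0.02357801]
 blk 1 -37 0.15 [ 0.77487138  0.50126266 -0.54153162  1.50135578  0.26759016  1.21329198
  0.04506096]
 blk -1 37 0.014 [ 0.16576831  0.57502766  0.2521242   1.74944221 -0.1832066   0.84008241
 -2.78863637]
 blk -1 37 0.15 [ 0.20818132  0.43733498  0.18119708  1.56289917 -0.08375343  1.14897121
 -2.88333616]
 blk -1 -37 0.014 [ 0.27831409  0.60384098  0.27102922  1.69384244 -0.20003254  0.87111214
 -2.65733725]
 blk -1 -37 0.15 [ 0.30513753  0.47272397  0.2253724
[... 385 characters left out ...]
132  0.43733498  0.18119708  1.56289917 -0.08375343  1.14897121
 -2.88333616]
 blk 1 -37 0.014 [ 0.27831409  0.60384098  0.27102922  1.69384244 -0.20003254  0.87111214
 -2.65733725]
 blk 1 -37 0.15 [ 0.30513753  0.47272397  0.22537244  1.50810248 -0.11057934  1.17326308
 -2.74088554]
 blk -1 37 0.014 [ 0.64134378  0.599087   -0.50612084  1.74289322  0.35867379  0.89266976
 -0.1676674 ]
 blk -1 37 0.15 [ 0.69058268  0.47433524 -0.58062774  1.5562149   0.2729346   1.19298931
 -0.0893565 ]
 blk -1 -37 0.014 [ 0.73517194  0.62117378 -0.47539933  1.68738916  0.34233073  0.91657916
 -0.02357801]
 blk -1 -37 0.15 [ 0.77487138  0.50126266 -0.54153162  1.50135578  0.26759016  1.21329198
  0.04506096]
```

View pics/o1.png

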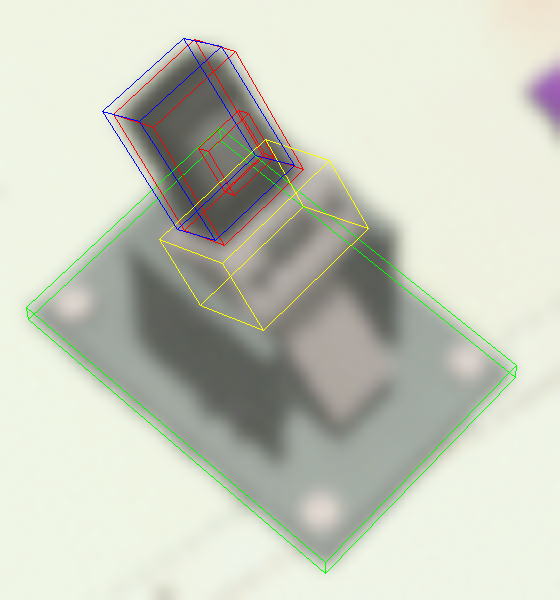

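View pics/o2.png

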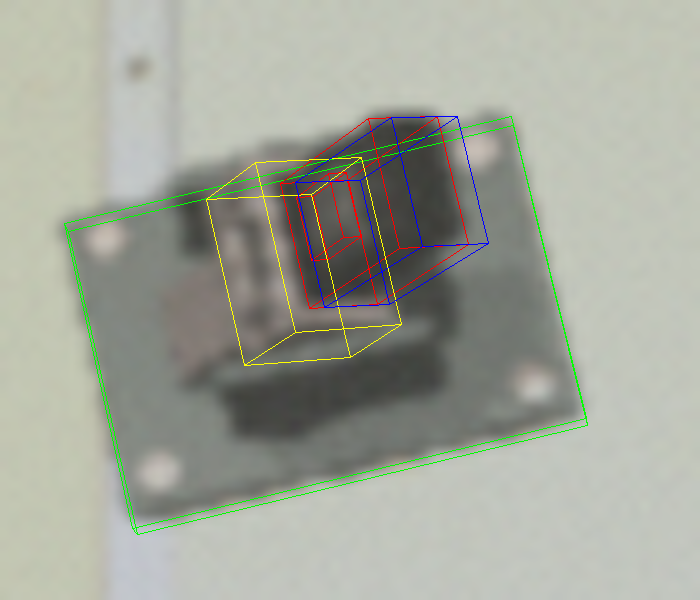

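View pics/o3.png

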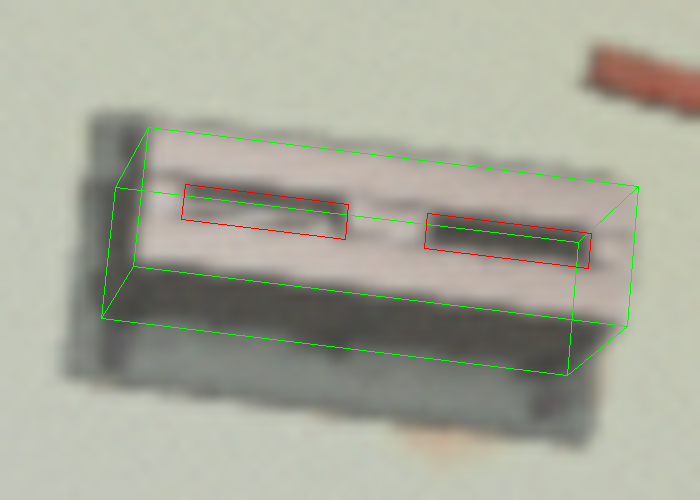

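Run:
```python
from fit import *
S=[("top",(75,-52,10),(196,162.2)),("top",(-75,-52,10),(241.3,151.2)),("top",(-75,52,5),(248,181.3)),("top",(75,52,5),(203,191.8)),
("scene",(-75,-52,5),(218.8,239)),("scene",(75,52,5),(278.8,246.3)),("scene",(75,-52,5),(255.6,269.8))]
B=[("top",(45,85,8),(314.3,161.3)),("top",(-45,85,4),(311.3,187.8)),("top",(-45,-85,4),(363.5,194.3)),
("top",(22,75,84),(319.3,162.3)),("top",(22,-75,84),(368.3,167.8)),("top",(-22,-75,84),(366.5,182.3)),("top",(-22,75,84),(318.5,176)),
("scene",(45,-85,4),(171.1,143.9)),("scene",(45,85,4),(188.7,179.7)),("scene",(-45,85,4),(214.2,168.9)),
("scene",(22,-75,84),(175.2,128)),("scene",(22,75,84),(192,160.2)),("scene",(-22,75,84),(204.7,155.3)),
# gap ends in top view (crop k3), corners of mouths
("top",(5.5,62,84),(322.9,167.9)),("top",(5.5,12,84),(339.6,169.9)),("top",(5.5,-12,84),(347.6,170.9)),("top",(-5.5,-12,84),(347.4,174.3)),("top",(-5.5,-62,84),(363.4,176.3)),("top",(5.5,-62,84),(364,172.8))]
for nm,o,p0 in(("stand",S,[.55,.1,1.7]),("block",B,[.5,-.2,0])):
    o=[(n,l,np.array(u)-.45) for n,l,u in o]
    for cams in(("top",),("scene",),("top","scene")):
        p,r=fit([x for x in o if x[0] in cams],p0); print(nm,cams,p.round(4)); 
    print(r.round(1).tolist()); np.save(nm+".npy",p)
```

```text
stand ('top',) [0.5772 0.1293 1.7836]
stand ('scene',) [0.5743 0.1269 1.7877]
stand ('top', 'scene') [0.5758 0.1284 1.7877]
[[0.3, -0.2], [-0.2, 0.1], [0.6, 0.6], [0.4, 1.0], [-0.7, 0.3], [0.4, 0.3], [-0.2, 1.3]]
block ('top',) [ 0.5477 -0.2475 -0.1488]
block ('scene',) [ 0.5458 -0.2496 -0.1528]
block ('top', 'scene') [ 0.5473 -0.2478 -0.1498]
[[-0.3, -0.3], [-0.3, 0.4], [0.3, 0.4], [0.4, -0.0], [0.4, 0.4], [1.0, -0.1], [-0.3, 0.2], [-0.0, 0.5], [0.5, 0.6], [0.4, 1.4], [-0.6, 0.5], [-0.6, 0.3], [-0.3, 0.3], [0.5, 0.1], [0.1, 0.1], [-0.0, 0.0], [-0.2, 0.1], [0.3, 0.1], [-0.0, 0.1]]
```

```bash
python3 - <<'E'
import numpy as np
np.save("stand.npy",[.5754,.1283,1.7865]); np.save("block.npy",[.5467,-.248,-.149])
E
python3 - <<'E'
from fit import *
from station import ctrl,get_state
G,tip=gauge_frame(); M=toolM(G,-1); pz=ctrl.pinch_z
P=lambda d: tip+(.122+d)*G[:,2]-pz*M[:,2]
ctrl.movep(P(.15)+[0,0,.03],Q(M))
ctrl.movel(P(.06),max_speed=.15)
s=get_state(); print(s["time"],s["tcp_pos"]-P(.06),s["contact_force"])
for n in("scene","top"):
    im,d=vision.grab_frame(n); cv2.imwrite(f"pics/{n}1.png",im)
    c=proj(n,P(.06)); x,y=(int(v) for v in c)
    cr=im[max(0,y-40):y+50,x-50:x+50]; cv2.imwrite(f"pics/{n}1c.png",cv2.resize(cr,None,fx=6,fy=6,interpolation=cv2.INTER_CUBIC)); print(n,c,x-50,max(0,y-40))
E
```

```text
4.125 [ 0.00063634 -0.00054302  0.00059528] [0.32432115 0.23958401 0.37982735]
scene [233.96310887 206.247096  ] 183 166
top [233.64568316 155.8954866 ] 183 115
```

View pics/scene1c.png

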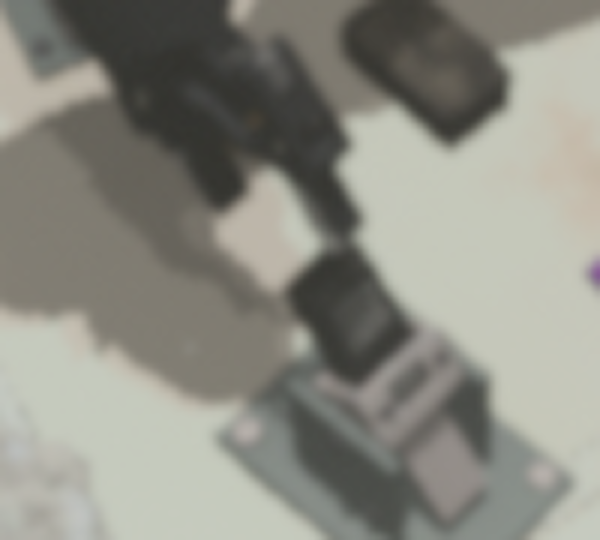

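View pics/top1c.png

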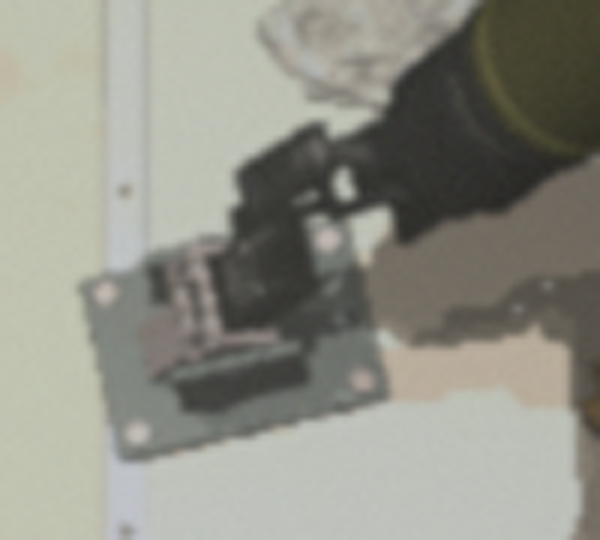

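The picture shows the fingers straddling the handle's x direction: handle at scene (241,216), upper finger just above it. I'll advance, close and read the forces.

Run:
```python
from fit import *
from station import ctrl,get_state
G,tip=gauge_frame(); M=toolM(G,-1); pz=ctrl.pinch_z
P=lambda d: tip+(.122+d)*G[:,2]-pz*M[:,2]
for d in(.03,.015,.003):
    ctrl.movel(P(d),max_speed=.06); s=get_state(); f=s["contact_force"]; print(d,s["time"],(f@G).round(1))
    if np.linalg.norm(f)>15: break
else:
    ctrl.close_gripper(30); ctrl.pause(.3); s=get_state(); print(s["time"],s["width"],(s["contact_force"]@G).round(1),(s["wrist_torque"]@G).round(2),(s["tcp_pos"]-P(.003))@G)
    for n in("scene","top"):
        im,d=vision.grab_frame(n); cv2.imwrite(f"pics/{n}2.png",im)
        cr=im[166:256,183:283] if n=="scene" else im[115:205,183:283]; cv2.imwrite(f"pics/{n}2c.png",cv2.resize(cr,None,fx=6,fy=6,interpolation=cv2.INTER_CUBIC))
```

```text
0.03 4.875 [ 0.4 -0.1 -0.3]
0.015 5.275 [-0.3 -0.4 -0.7]
0.003 5.625 [ 0.3 -0.5 -0.3]
6.5083 0.023459613110946815 [ 0.7 -0.5  3.6] [-0.01  0.28  0.  ] [ 1.68493817e-05 -2.48720731e-04  2.78102568e-04]
```

View pics/scene2c.png

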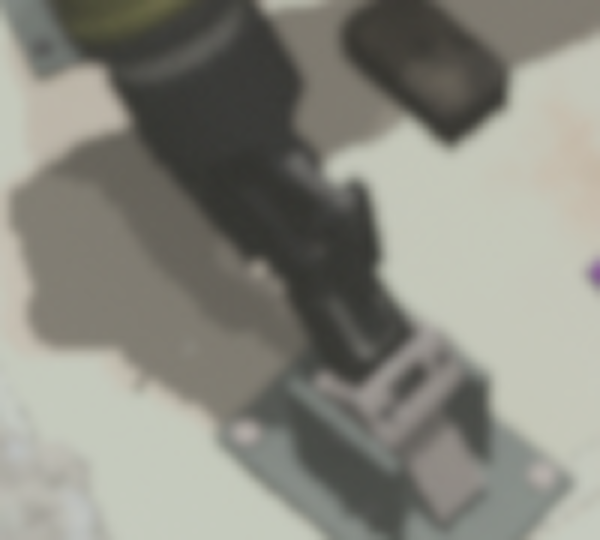

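View pics/top2c.png

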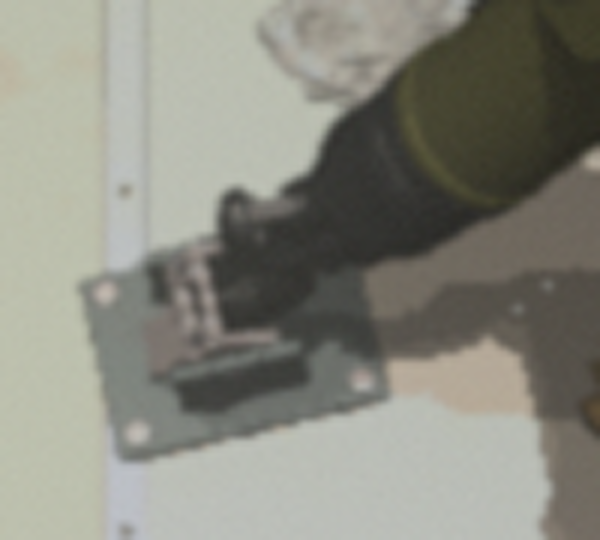

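Width 23.5 mm means the button is flush, and lateral load is under 1 N. Drawing out along the axis in monitored steps.

Run:
```python
from fit import *
from station import ctrl,get_state
G,tip=gauge_frame(); M=toolM(G,-1)
ctrl.close_gripper(50)
p0=get_state()["tcp_pos"]; ok=True
for d in(.003,.006,.012,.025,.045,.065,.085,.105,.125):
    ctrl.movel(p0+d*G[:,2],max_speed=.06); s=get_state(); f=s["contact_force"]@G
    print(d,round(s["time"],2),f.round(1),(s["wrist_torque"]@G).round(2),round(s["width"],4))
    if np.linalg.norm(f)>20: ok=False; break
for n in("scene","top"):
    im,d=vision.grab_frame(n); cv2.imwrite(f"pics/{n}3.png",im)
    cr=im[150:260,150:290] if n=="scene" else im[100:210,180:320]; cv2.imwrite(f"pics/{n}3c.png",cv2.resize(cr,None,fx=5,fy=5,interpolation=cv2.INTER_CUBIC))
```

```text
0.003 7.08 [ 1.  -0.7 -1.5] [ 0.05  0.5  -0.04] 0.0233
0.006 7.33 [ 0.2  1.1 -1.1] [0.1  0.5  0.02] 0.0231
0.012 7.58 [ 0.1 -0.5 -0.9] [0.05 0.48 0.02] 0.0235
0.025 7.94 [-0.8 -1.4  5.1] [-0.03  0.88  0.03] 0.0235
0.045 8.43 [-1.3  0.1 -0.9] [-0.03  0.83  0.  ] 0.0235
0.065 8.91 [-1.7  0.6 -1.6] [0.02 0.89 0.03] 0.0237
0.085 9.39 [-0.6 -0.4 -3. ] [0.01 0.87 0.01] 0.0235
0.105 9.88 [-1.1  0.3 -1.4] [-0.    0.82 -0.02] 0.0235
0.125 10.36 [-1.3  0.3 -1.3] [0.01 0.89 0.02] 0.0231
```

View pics/scene3c.png

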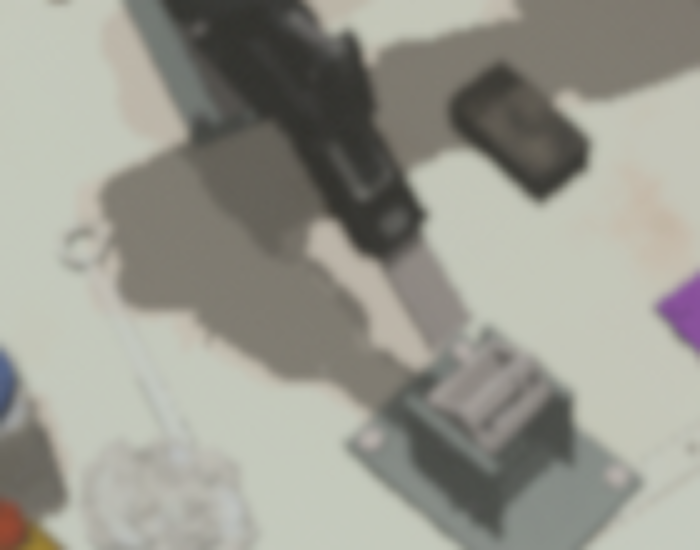

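View pics/top3c.png

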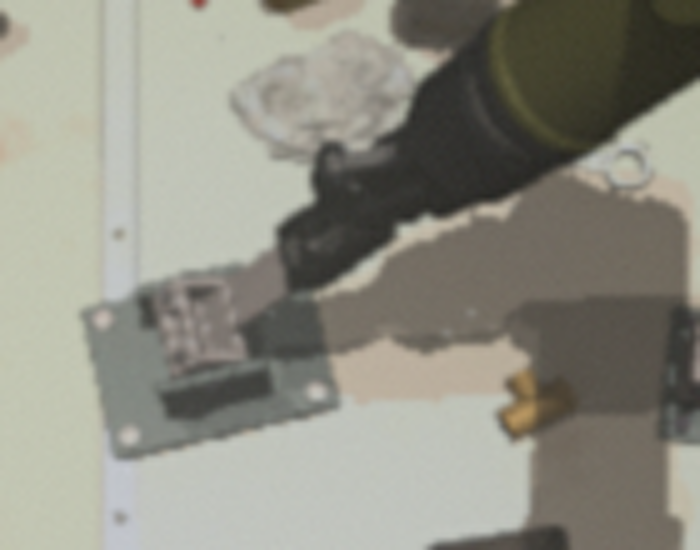

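The blade is drawn free: scene shows handle at about (228,194), blade down to about (238,214), with the collar empty below. Now turning it upright above the right gap, which looks dark all the way down.

```bash
cat >> fit.py <<'E'
Rb=Rn.from_euler("z",pb[2]).as_matrix(); Mb=toolM(Rb,1); HG=.125; PZ=-.0187
def tcp_for_tip(xb,yb,z): # tip at block coords (mm), height z (m)
    return T(pb,[xb,yb,0])+[0,0,z+HG+PZ]
E
python3 - <<'E'
from fit import *
from station import ctrl,get_state
s=get_state(); ctrl.movel(s["tcp_pos"]+[0,-.03,.05],max_speed=.2)
ctrl.movep(tcp_for_tip(0,-37,.13),Q(Mb)); ctrl.pause(.3)
s=get_state(); print(s["time"],(s["tcp_pos"]-tcp_for_tip(0,-37,.13)).round(4),s["contact_force"].round(1),s["wrist_torque"].round(2),s["width"],s["qpos"].round(2))
for n in("scene","top"):
    im,d=vision.grab_frame(n); cv2.imwrite(f"pics/{n}4.png",im); np.save(f"pics/{n}4.npy",d)
    x0,y0=(150,80) if n=="scene" else (290,110)
    cr=im[y0:y0+100,x0:x0+100]; cv2.imwrite(f"pics/{n}4c.png",cv2.resize(cr,None,fx=6,fy=6,interpolation=cv2.INTER_CUBIC))
E
```

```text
12.325 [ 0.0003  0.0006 -0.0002] [-0.2  1.1 -2.1] [-0.02 -0.05 -0.  ] 0.02356608571537584 [ 0.78  0.52 -0.56  1.53  0.29  1.18  0.03]
```

View pics/scene4c.png

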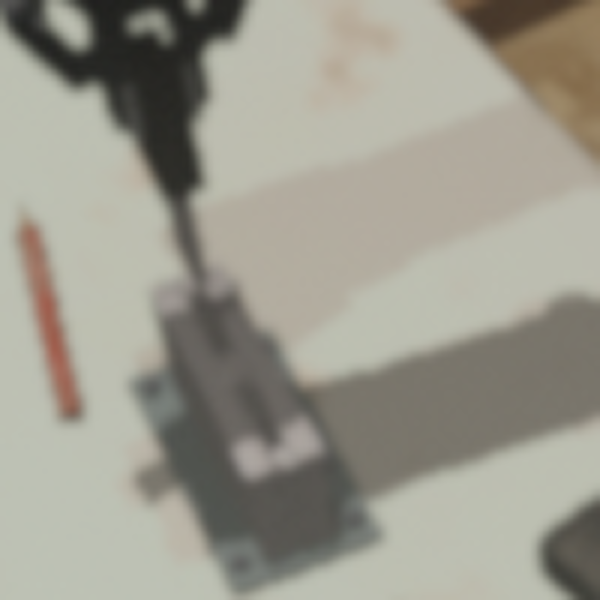

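View pics/top4c.png

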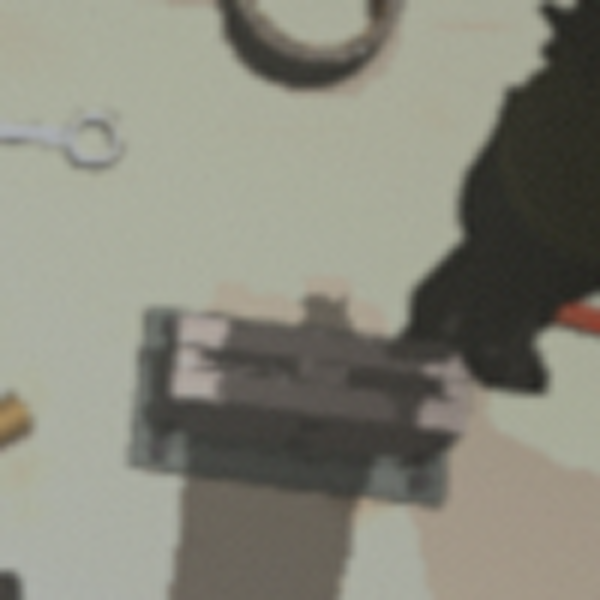

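```bash
cat > ov.py <<'E'
from fit import *
E=[(0,1),(1,3),(3,2),(2,0),(4,5),(5,7),(7,6),(6,4),(0,4),(1,5),(2,6),(3,7)]
def box(x,y,z): return np.array([(a,b,c) for a in x for b in y for c in z],float)
def overlay(n,src,out,x0,y0,w,h,f,tip=None,mesh=True):
    im=cv2.convertScaleAbs(cv2.imread(src)[y0:y0+h,x0:x0+w],alpha=1.3); im=cv2.resize(im,None,fx=f,fy=f,interpolation=cv2.INTER_CUBIC)
    raw=im.copy()
    def dr(P,col):
        u=((proj(n,P)-[x0,y0]+.5)*f).astype(int)
        for a,b in E: cv2.line(im,u[a].tolist(),u[b].tolist(),col,1)
    if tip is not None:
        dr(tip+box((-4,4),(-15,15),(0,70))@Rb.T/1000,(0,0,255)); dr(tip+box((-12,12),(-20,20),(70,150))@Rb.T/1000,(255,0,0))
    dr(T(pb,box((-22,22),(-75,75),(84,84))),(0,255,0))
    for a,b in((12,62),(-62,-12)): dr(T(pb,box((-5.5,5.5),(a,b),(84,84))),(0,255,255))
    cv2.imwrite(out,np.hstack([raw,im]))
E
python3 - <<'E'
from ov import *
from station import get_state
tip=get_state()["tcp_pos"]-[0,0,HG+PZ]; print(tip)
overlay("scene","pics/scene4.png","pics/o4.png",165,95,45,60,8,tip)
overlay("top","pics/top4.png","pics/o4t.png",310,140,70,50,5,tip)
E
```

```text
[ 0.54136925 -0.28426031  0.12992219]
```

View pics/o4.png

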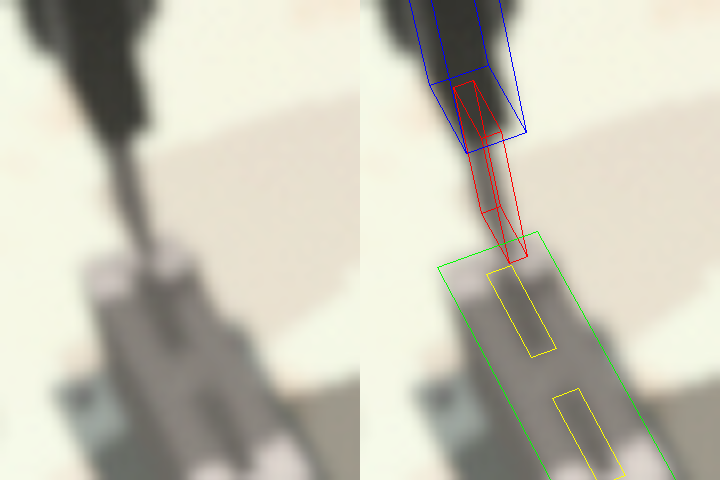

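View pics/o4t.png

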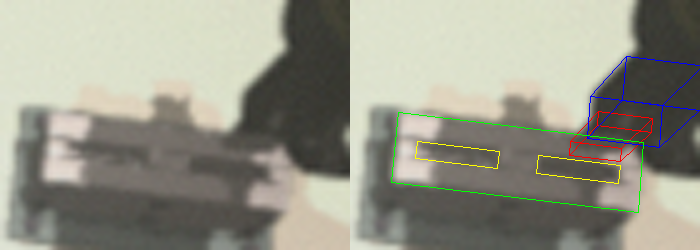

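Run:
```python
from ov import *
from station import ctrl,get_state
ctrl.movel(tcp_for_tip(0,-37,.095),max_speed=.1)
z=.095
while z>.087:
    z-=.002; ctrl.movel(tcp_for_tip(0,-37,z),max_speed=.03); f=get_state()["contact_force"]; print(round(z,3),f.round(1))
    if f[2]>4: break
s=get_state(); print(s["time"])
tip=s["tcp_pos"]-[0,0,HG+PZ]
for n in("scene","top"):
    im=np.mean([vision.grab_frame(n)[0].astype(float) for _ in range(4)],0).astype(np.uint8); cv2.imwrite(f"pics/{n}5.png",im)
overlay("scene","pics/scene5.png","pics/o5.png",165,110,40,50,10,tip)
overlay("top","pics/top5.png","pics/o5t.png",335,150,40,40,10,tip)
```

```text
0.093 [ 0.   0.  -2.4]
0.091 [-0.1  0.4 -2.2]
0.089 [ 0.3 -0.2 -1.7]
0.087 [ 0.1  0.6 -2.6]
13.925
```

View pics/o5.png

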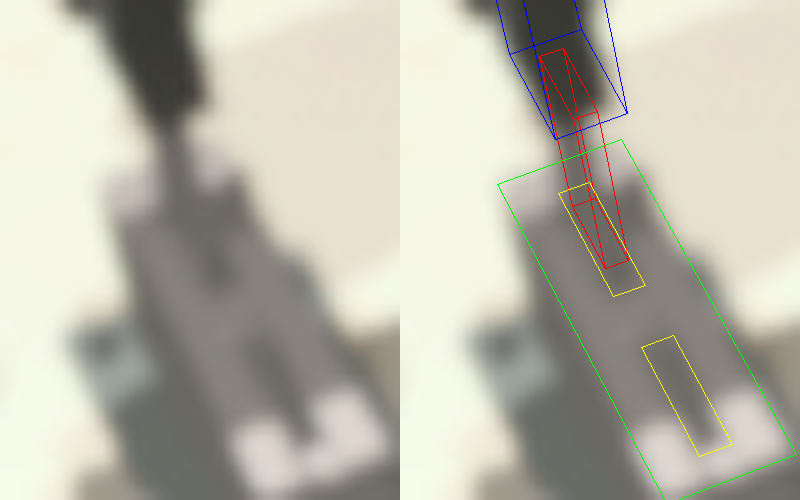

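View pics/o5t.png

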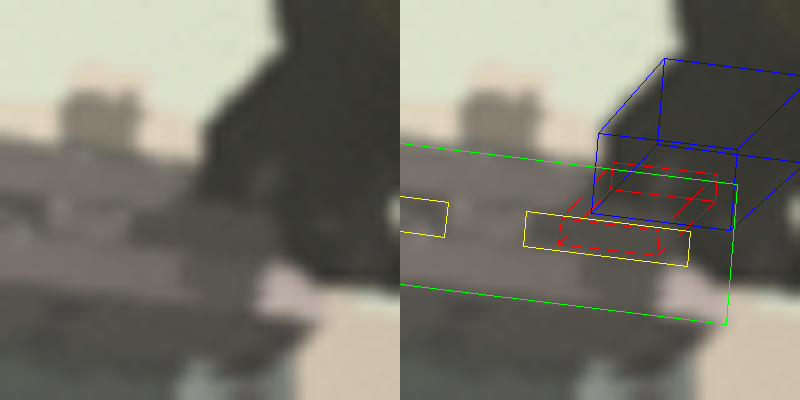

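```bash
cat > desc.py <<'E'
from ov import *
from station import ctrl,get_state
def descend(xb,yb,z,zend,step=.002,fmax=8,v=.04):
    "returns (z, reason)"
    while z>zend+1e-6:
        z=max(z-step,zend); ctrl.movel(tcp_for_tip(xb,yb,z),max_speed=v); s=get_state(); f=s["contact_force"]; fb=f@Rb; er=(s["tcp_pos"]-tcp_for_tip(xb,yb,z))@Rb*1000
        print(round(z,4),round(s["time"],2),fb.round(1),(s["wrist_torque"]@Rb).round(2),er.round(2))
        if f[2]>fmax or np.hypot(*fb[:2])>15: return z,fb
    return z,None
E
python3 - <<'E'
from desc import *
print(descend(0,-37,.087,.072,.0015))
E
```

```text
0.0855 14.57 [-0.2  0.9 -1.6] [ 0.01 -0.01  0.03] [-0.11 -0.04 -0.17]
0.084 14.82 [-1.6  0.6  4.9] [0.11 0.52 0.02] [ 0.22 -0.03  0.93]
0.0825 15.07 [-4.2  0.5 15.3] [ 0.19  1.33 -0.08] [0.35 0.02 2.27]
(0.08249999999999999, array([-4.15796735,  0.49673972, 15.32922073]))
```

Run:
```python
from desc import *
for x in(-2,2):
    ctrl.movel(tcp_for_tip(0,-37,.087),max_speed=.06); ctrl.movel(tcp_for_tip(x,-37,.087),max_speed=.06)
    print("x",x); r=descend(x,-37,.087,.078,.0025,fmax=6,v=.05)
    if r[1] is None: print("IN"); break
```

```text
x -2
0.0845 15.82 [-0.3 -0.2 -2.3] [0.03 0.05 0.01] [-0.15  0.04 -0.38]
0.082 16.07 [ 0.8  0.9 -2.2] [ 0.01 -0.02  0.02] [-0.11  0.03 -0.23]
0.0795 16.32 [ 1.  -0.7 -1.8] [ 0.02 -0.03 -0.01] [-0.13 -0.   -0.19]
0.078 16.57 [ 0.3 -0.3 -1.6] [ 0.01 -0.05 -0.01] [-0.06  0.   -0.07]
IN
```

Found the gap at block x = -2 mm. Continuing down, with a guard for the jam expected near tip z = 62 mm.

Run:
```python
from desc import *
r=descend(-2,-37,.078,.048,.004,fmax=6,v=.06); print(r)
```

```text
0.074 16.82 [-0.   0.1 -1.2] [-0.01 -0.01  0.04] [-0.22  0.04 -0.37]
0.07 17.07 [-0.2  0.8 -1.6] [-0.02  0.05 -0.  ] [-0.19  0.01 -0.37]
0.066 17.32 [ 0.   0.2 -2. ] [-0.02 -0.    0.02] [-0.16  0.03 -0.31]
0.062 17.57 [ 1.3  0.8 -1.9] [-0.02 -0.04  0.05] [-0.16 -0.02 -0.33]
0.058 17.82 [ 0.1 -0.1 -2.4] [-0.02  0.05 -0.02] [-0.16 -0.02 -0.31]
0.054 18.07 [-0.  -0.7 -2.6] [ 0.02  0.   -0.02] [-0.17  0.02 -0.33]
0.05 18.32 [-0.1 -0.6 -1.7] [ 0.02  0.   -0.04] [-0.18  0.03 -0.32]
0.048 18.57 [ 0.5 -0.8 -1.6] [ 0.01  0.01 -0.02] [-0.05 -0.01 -0.12]
(0.048, None)
```

It is past the 62 mm jam depth with no load, so this gap takes the blade. Going home.

Run:
```python
from desc import *
r=descend(-2,-37,.048,.018,.006,fmax=6,v=.07)
if r[1] is None: r=descend(-2,-37,.018,.010,.0015,fmax=5,v=.04)
print(r)
```

```text
0.042 18.82 [-0.3 -0.2 -1.1] [-0.02 -0.01 -0.01] [-0.31  0.01 -0.56]
0.036 19.07 [-0.4  0.5 -1.9] [-0.02 -0.01  0.03] [-0.18  0.04 -0.5 ]
0.03 19.32 [-0.  -0.5 -1.4] [0.05 0.02 0.01] [-0.14  0.05 -0.47]
0.024 19.57 [ 0.4  0.7 -1.5] [-0.01 -0.   -0.01] [-0.15 -0.   -0.44]
0.018 19.82 [-0.4  0.4 -2.1] [-0.03 -0.03 -0.04] [-0.1   0.06 -0.42]
0.0165 20.07 [-0.2 -0.4 -2.4] [ 0.01 -0.02 -0.04] [0.11 0.01 0.  ]
0.015 20.32 [-0.2  0.4 -1.7] [ 0.03 -0.08 -0.01] [0.16 0.01 0.09]
0.0135 20.57 [-3.8  1.5 11.2] [ 0.21  0.9  -0.02] [ 0.22 -0.05  1.51]
(0.013499999999999998, array([-3.82446163,  1.46425003, 11.24590254]))
```

Run:
```python
from desc import *
ctrl.movel(tcp_for_tip(-2,-37,.0145),max_speed=.03); print(get_state()["contact_force"].round(1))
ctrl.ungrasp(); ctrl.pause(.2); s=get_state(); print(s["time"],s["width"],s["contact_force"].round(1))
ctrl.movel(s["tcp_pos"]+[0,0,.16],max_speed=.15)
ctrl.movel(get_state()["tcp_pos"]+[-.12,-.15,.05],max_speed=.25); ctrl.pause(.3); print(get_state()["time"],get_state()["contact_force"].round(1))
tip=T(pb,[-2,-37,14])
for n in("scene","top"):
    im=np.mean([vision.grab_frame(n)[0].astype(float) for _ in range(3)],0).astype(np.uint8); cv2.imwrite(f"pics/{n}6.png",im)
    d=vision.grab_frame(n)[1]; np.save(f"pics/{n}6.npy",d)
    for t in("gauge","brass_tee","small_psu","spanner_19"): print(n,t,[(np.round(r["point"]).tolist(),round(r["p"],2)) for r in models.recognise(n,t)][:2]) if 0 else None
overlay("scene","pics/scene6.png","pics/o6.png",160,95,50,75,8,tip)
overlay("top","pics/top6.png","pics/o6t.png",305,130,75,60,5,tip)
im=np.vstack([cv2.imread("pics/top6.png")]); cv2.imwrite("pics/t6.png",im)
```

```text
[-2.3  0.7  5.8]
21.65 0.08539102647217851 [0.1 0.2 0.2]
24.1083 [-0.2 -0.9 -0.1]
```

View pics/o6.png

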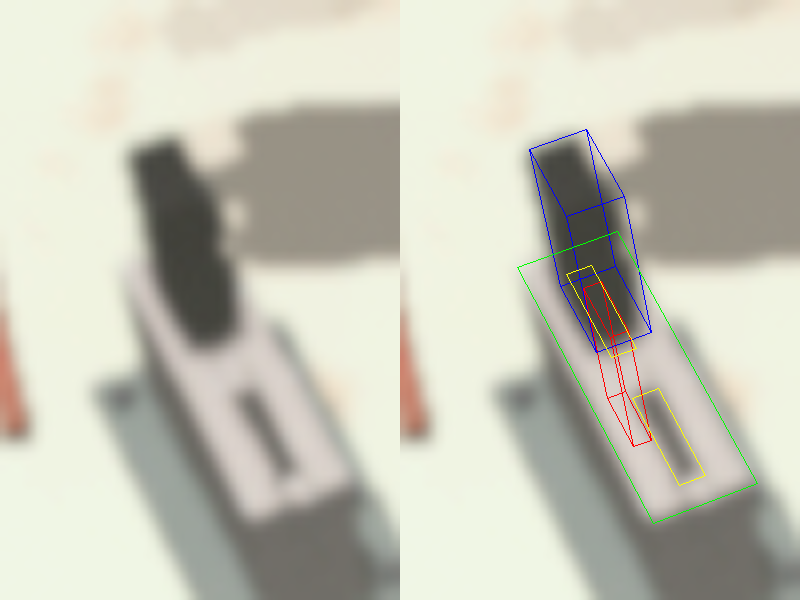

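View pics/o6t.png

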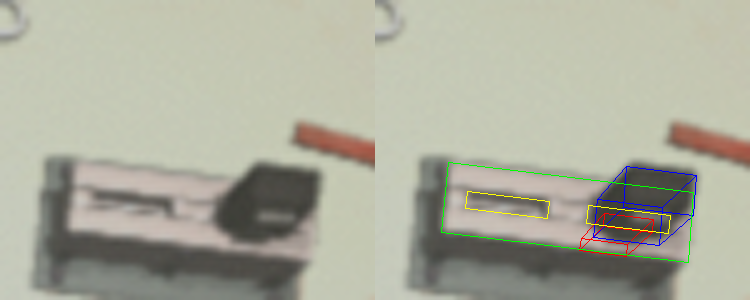

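View pics/t6.png

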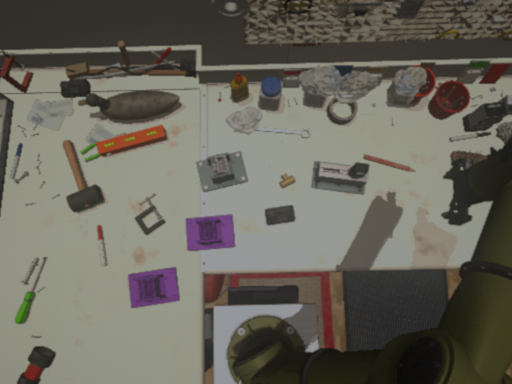

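Run:
```python
from ov import *
from station import get_state
for n in I:
    d=np.load(f"pics/{n}6.npy"); u=proj(n,T(pb,[-2,-37,164])); c=I[n]
    v,w=np.mgrid[-14:15,-14:15]; r=(u[1]+v).astype(int).ravel(); q=(u[0]+w).astype(int).ravel(); dd=d[r,q]
    X=(np.stack([(q-c["mtx"][0,2])/c["mtx"][0,0]*dd,(r-c["mtx"][1,2])/c["mtx"][1,1]*dd,dd],-1)-c["t"])@c["R"]
    X=X[dd>0]; m=X[:,2]>.150; h=X[m]; L=(h-T(pb,[0,0,0]))@Rb
    print(n,"max z",X[:,2].max().round(4),m.sum(),"block-frame mean",L.mean(0).round(4),"median z",np.median(h[:,2]).round(4))
    a=cv2.imread(f"pics/{n}0.png"); b=cv2.imread(f"pics/{n}6.png")
    for nm,P in(("tee",None),):
        pass
s=get_state(); print(s["time"],s["contact_force"].round(1))
for n in I:
    for t in("brass_tee","small_psu","spanner_19","gauge"): print(n,t,[(np.round(r["point"]).tolist(),round(r["p"],2)) for r in __import__("station").models.recognise(n,t)][:2])
```

```text
scene max z 0.1688 96 block-frame mean [ 0.0026 -0.0331  0.1611] median z 0.1622
top max z 0.1671 128 block-frame mean [ 0.0009 -0.0364  0.1613] median z 0.1619
24.5083 [ 0.8  0.3 -0. ]
scene brass_tee []
scene small_psu [([252.0, 176.0], 0.8)]
scene spanner_19 []
scene gauge [([181.0, 128.0], 0.6)]
top brass_tee [([284.0, 181.0], 0.66)]
top small_psu []
top spanner_19 [([283.0, 132.0], 0.73), ([220.0, 169.0], 0.71)]
top gauge [([362.0, 171.0], 0.59), ([333.0, 178.0], 0.18)]
```

The handle's top is at about 0.163 m (0.164 expected when fully home), and the tee, psu and spanner have not visibly moved. Handing in.

```bash
python3 -c "
from station import ticket,get_state
print(get_state()['time'],ticket.close_job())"
```

```text
the job is handed in; nothing more can be done
24.9083 None
```

The gauge is standing upright in the right gap (the block's -y side), let go, and the job was handed in at 24.9 s of the 48 s allowed.

- **Unclipping:** I gripped the handle along its axis. The fingers closed to 23.5 mm, so the button was flush. I kept it squeezed while drawing the gauge straight out 125 mm, and the wrist force stayed under about 6 N at each check.
- **Trying the gap:** The first try landed on the block's top face, with a peak of about 15 N. Moving 2 mm across the gap (to block x -2 mm), the blade entered. It passed the 62 mm jam depth without load and went down until the shoulder met the top. I did not try the left gap, because the right one took the blade.
- **Last checks:** Depth from both cameras puts the handle top at about 0.162 m, against 0.164 m expected when fully home. Both overlays show the handle upright over the gap, and the gripper is clear with about zero contact force.
- **Disagreements:**
  - The two cameras differed by 2–3 mm in placing the stand and block.
  - The depth check puts the handle's middle 1–3 mm to the +x side in the block frame I fitted, while the blade went in at -2 mm in that frame. I put this down to the camera and fit error.
- **Bystanders:** The trained networks missed some on the last look, but each was found by at least one camera within about 3 px of its first position.

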